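Park the locking screw and run the filled candles out

ROBOT

A 6-joint arm with a two-finger parallel gripper is mounted at the origin on the work surface. World frame = base frame: x ahead of the robot, y to its left, z up, the work surface at z = 0. Lengths are in m, angles in degrees, forces in N, time in s.
With the tool pointing down it reaches from about 0.4 to 0.825 m from the base axis. Payload 7 kg.
Tool frame: the origin (TCP) lies at the very end of the fingers, on their centre line; the grasp point (between the pads) lies 19 mm behind it; x points along the fingers, z is the direction in which the jaws open and shut, and the axes are right-handed (so a half turn about x gives the same grasp; the last joint's range is limited). The gripper opens to 88 mm and grips with 3 to 60 N. Pads are 19 mm wide; open, the fingers measure 130 mm over their backs; the gripper's body (78 mm by 193 mm) begins 47 mm behind the grasp point.
Start: joints at [-50.071, 20.546, 0.682, 0, -70.136, -16.507], TCP at [0.268, -0.619, 0.187] pointing down, gripper open.
Joint ranges: [-176.03, 176.03], [-82.01, 121.73], [-58.28, 71.71], [-173.87, 95.51], [-174.79, -0.11], [-173.66, 173.66]. Speed limits (degrees/s): [136.94, 136.94, 172.46, 180, 180, 180].

INTERFACE

Orientations are given as [roll, pitch, yaw] about the fixed x, y, z axes, in that order (R = Rz(yaw) Ry(pitch) Rx(roll)).
In Python, from plant import sensors, cams, workorder gives the robot as it stands. The module is installed in compiled form; this text tells all that it offers.
- The arm moves only by the shell command python3 -m handwheel 'ROWS' [OPENING] [FORCE]. ROWS is JSON, one flat list of numbers, 4 for each row, row after row: the shift along the tool's x, y, z in cm, then the turn about the tool's x in degrees. A call has exactly 10 rows; each row is the pose to reach, as a shift and turn from the pose commanded when the call began, along the tool's axes at that moment; what a row does not reach only later rows make up. A row lasts 1/8 s, in which the tool goes at most 62.5 mm and 10.7 degrees, less where a joint would pass 70% of its speed; a pose out of reach is approached as far as the arm can. A call with a gripper value outside its range is refused whole. OPENING is the finger opening in cm, from 0 to 8.76, set as the call begins (- or left out, the last holds). The fingers move at their own pace and stop on an object; FORCE is the grip in N (left out, the last holds). Time passes only in rows, so rows that repeat a pose let the fingers close, or fill a call up. It gives the time, the measured TCP pose, the force and the opening at its end, in the units of the state.
- sensors.get_state(): the state, without advancing time (a new reading comes with each control period).
- cams.capture(name): name is "side" or "top" or "wrist"; returns a dict with "image" (384x512x3 uint8, red, green, blue), "fov_y" (degrees; the focal length in pixels is half the picture's height over the tangent of half this angle, whatever the lens; pixels are square), "cx", "cy" (the principal point, pixels), "D" ([k1, k2, p1, p2, k3] as OpenCV has them; the pictures are not rectified), "xyz" and "rotation" of the camera in the world. Camera axes: x right, y down, z forward; pixel columns grow to the right and rows downward; lengths in m; the calibration is good to about 2 mm. A picture is of the moment at which its call begins. There is no depth.
- workorder.close_job(): hands the job in, once; it reports no verdict.
The state is a dict: "time_s": time; "joints": joint angles; "qd": joint speeds; "joint_torque": joint torques, N m; "tcp_pos": TCP position; "eef_rot": TCP orientation; "contact_force": force on the tool from outside, world axes, zero at the start; "moment": the same for the moment, N m; "gripper_width": finger opening in m.
Only numpy, scipy, OpenCV 4.12 (cv2) and the standard library are available. Lean on these libraries where they do the work, as an engineer would, in place of code of your own. Each camera call takes 0.05 s, during which the arm holds its last target.

TASK

The two candles on the filling station have set. Free the jar carriage: pull its spring-loaded locking screw up until it meets the parking thread, feel it into that thread without forcing it, and screw it up (counter-clockwise seen from above) as far as it goes so that it stays up by itself. Then slide the carriage by its handle all the way out to the end stop, both candles still standing in their places, and leave the other things on the bench alone.

Things in the scene. Friction and masses are not known exactly. Their poses are not given: they have to be found in the camera images.
- lock_head (a point): Centre of the locking screw's head: knurled dark steel cylinder, 32 mm across, 18 mm high, axis vertical, centre 70 mm above the bench when fully down, 3 mm above a steel barrel 24 mm across that stands 34 mm high on the carriage (flange 42 mm across, 5 mm high). Axes are the carriage's and do not turn with the screw: -y is the way out. Nothing taller than the barrel within 55 mm.
- lock (a joint): Lift of the locking screw, m; 0 fully down. A spring pulls it down: 5 N at 0, rising 0.25 N per mm, plus 1.2 N weight. Its 8 mm pin locks the carriage until the lift passes 0.007. Pulled straight up, it meets the mouth of the parking thread at 0.006 to 0.016: unknown, the thread's height is set differently on each machine. Highest possible lift 0.023.
- lock_knob (a joint): Turn of the locking screw, rad, counter-clockwise seen from above positive; 0 at the firm stop where the screw is fully up, 2.2 rad after entering the thread. It starts at -3.4 to -2.5 and turns stiffly enough not to turn back by itself. Turned with too little pull, its thread runs blunt against the mouth of the bush's thread and jams there, which strips it too.
- bush: Nylon bush with the parking thread, hidden in the barrel: two starts, lead 12 mm a turn, axial play 1.2 mm. With a light pull, turning counter-clockwise, the screw enters after 0.3 to 1.2 rad (till then it can rise with the lead); let go, it then settles by the play and stays up. An upward pull of over 12 N beyond spring and weight strips the thread. Position: the barrel's foot.
- carriage (a joint): How far the jar carriage is slid out, m: 0 in its filling place, 0.1 at the end stop. Sliding takes 3 to 5 N; it stays where it is left.
- handle (a point): Middle of the carriage's bow handle: round dark steel bar, 12 mm thick, 80 mm long along x, 62 mm above the bench, 38 mm above the carriage plate, 85 mm from the locking screw's axis towards -y. Axes are the carriage's: -y is the way it slides out. Free below and on both sides.
- station_mid (a point): Point on the fixed base plate's top (170 x 620 x 12 mm; it reaches from y = -285 to 335 mm). The carriage, a plate 120 x 330 x 8 mm with its top 24 mm above the bench, slides on it along y between side guides. From y = 180 to 330 mm stands a grey box with a steel wax tank, 310 mm high, its brass spigot over the farther jar. The end stop is at -y.
- nest_a (a point): Middle of the first jar's place on the carriage plate's top (rubber pad between four white pegs 16 mm high), 95 mm from the locking screw's axis towards +y.
- nest_b (a point): Middle of the second jar's place, like the first, 87 mm farther towards +y, under the spigot.
- jar_a_center (a point): Centre of the first candle: glass jar, 72 mm across, 85 mm high, with set white wax, 0.25 to 0.5 kg, standing loose in its place.
- jar_b_center (a point): Centre of the second candle, a jar like the first.
- oil_center (a point): Bystander: middle of an amber oil bottle with black cap, 46 mm across, 99 mm high.
- block_candle_center (a point): Bystander: middle of a candle in a dark wooden cube of 85 mm.
- tin_center (a point): Bystander: middle of a flat round aluminium tin, 78 mm across, 32 mm high.
Not all that is in view belongs to the job. Leave any green look-alike of the part that bears jar_b_center alone. Leave any red look-alike of the part that bears jar_a_center alone.

How it is judged:
By the outcome, as a careful person would: the job done as asked, in the order asked, and still so for the second after the job is handed in, with the robot touching nothing.
It also fails if it takes over 67 s, if anything falls off the work surface, if the arm or the gripper's body presses on something with over 40 N, if the wrist force passes 120 N, or if a joint passes its speed limit or range.

## Working session

There is one attempt and no reset: what is moved stays moved. The work goes in short steps, Python scripts to look and compute and a shell command to move; the robot and the scene stay as the last step left them, time stands still between calls to the robot, and variables do not carry over. Pictures are saved under pics/ and viewed, and the job is handed in when it is done.

```bash
mkdir -p pics; cat > h.py <<'E'
import numpy as np, cv2
from plant import sensors, cams, workorder
def cap(n,tag):
    c=cams.capture(n); cv2.imwrite(f'pics/{tag}.png',c['image'][:,:,::-1])
    import pickle; pickle.dump(c,open(f'pics/{tag}.pkl','wb')); return c
def load(tag):
    import pickle; return pickle.load(open(f'pics/{tag}.pkl','rb'))
def K(c):
    h,w=c['image'].shape[:2]; f=h/2/np.tan(np.radians(c['fov_y'])/2)
    return np.array([[f,0,c['cx']],[0,f,c['cy']],[0,0,1.]])
def Rm(c): 
    return np.array(c['rotation']) 
def ray(c,u,v):
    p=cv2.undistortPoints(np.array([[[u,v]]],float),K(c),np.array(c['D'],float))[0,0]
    d=Rm(c)@np.array([p[0],p[1],1.]); return np.array(c['xyz']),d/np.linalg.norm(d)
def atz(c,u,v,z):
    o,d=ray(c,u,v); return o+d*(z-o[2])/d[2]
def proj(c,P):
    P=(np.array(P,float)-np.array(c['xyz']))@Rm(c)
    return cv2.projectPoints(P.reshape(-1,1,3),np.zeros(3),np.zeros(3),K(c),np.array(c['D'],float))[0][:,0]
def crop(tag,x0,y0,x1,y1,s):
    im=load(tag)['image'][y0:y1,x0:x1,::-1]; cv2.imwrite(f'pics/{tag}_c{x0}_{y0}.png',cv2.resize(im,None,fx=s,fy=s,interpolation=cv2.INTER_CUBIC))
E
python3 - <<'E'
from h import *
for n in ['side','top','wrist']:
    c=cap(n,n+'0'); print(n,c['fov_y'],c['cx'],c['cy'],c['D'],c['xyz'],np.round(c['rotation'],3).tolist())
print(sensors.get_state())
E
```

```text
side 45.08204082414726 258.01652466105736 195.32549538644403 [0.06429055 0.         0.         0.         0.        ] [0.14214677 0.6661312  1.14935142] [-141.76, -0.474, -151.033]
top 42.893716095094426 250.81889578663848 194.39781123459596 [-0.01881347  0.          0.          0.          0.        ] [ 0.47147939 -0.09956221  1.46092165] [-175.645, 0.382, -90.061]
wrist 58.67618016027815 258.83700741543316 189.70109552630544 [0.01460365 0.         0.         0.         0.        ] [ 0.19081886 -0.65059423  0.38498102] [162.03, -0.171, 113.432]
{'time_s': 0.15, 'joints': array([-5.00712153e+01,  2.05788270e+01,  6.48123787e-01, -1.32372288e-02,
       -7.01361877e+01, -1.65073767e+01]), 'qd': array([-0.00083413, -0.09804149,  0.14499431,  0.08368032,  0.02127268,
       -0.07697461]), 'joint_torque': array([-8.77214243e-04, -5.83275747e+01,  2.93290347e+01,  7.00122178e+00,
        8.72089004e-03, -1.20679679e-04]), 'tcp_pos': array([ 0.26812147, -0.61903171,  0.1859957 ]), 'eef_rot': array([  5.96861888,  89.93196088, 119.38552186]), 'contact_force': array([ 0.15073152,  0.64803941, -0.15321279]), 'moment': array([0.00709063, 0.00372555, 0.00404459]), 'gripper_width': 0.08758452794088689}
```

Rotation is rpy; fix the helper. View pictures.

```bash
python3 - <<'E'
s=open('h.py').read()
s=s.replace("    return np.array(c['rotation']) ","    return rpy(c['rotation'])").replace("def Rm","from scipy.spatial.transform import Rotation as RR\ndef rpy(r): return RR.from_euler('xyz',r,degrees=True).as_matrix()\ndef Rm")
open('h.py','w').write(s)
E
python3 -c "
from h import *
c=load('top0');print(atz(c,250,190,0)); print(rpy(sensors.get_state()['eef_rot']).round(3))"
```

```text
[ 0.59597937 -0.0875012   0.        ]
[[-0.001 -0.918 -0.397]
 [ 0.001 -0.397  0.918]
 [-1.     0.     0.001]]
```

View pics/top0.png

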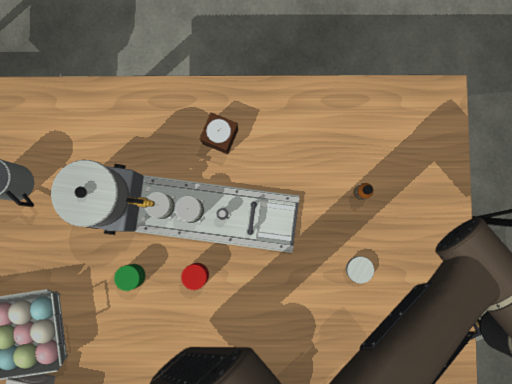

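View pics/side0.png

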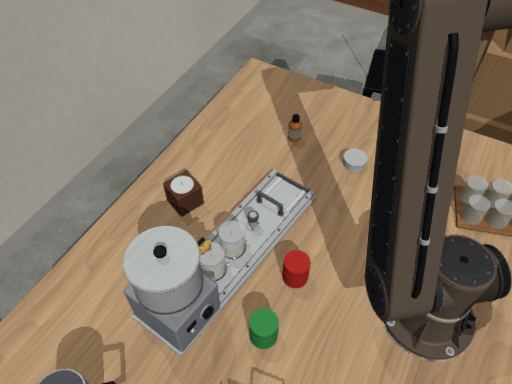

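View pics/wrist0.png

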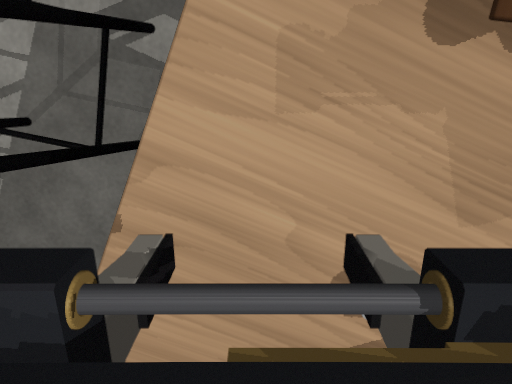

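The top view shows the station, with the tank at (90,193), jars at (158,205) and (188,209), locking screw near (223,213) and handle near (252,217). Enlarging.

```bash
python3 - <<'E'
from h import *
crop('top0',190,170,310,260,6)
crop('side0',215,165,325,250,7)
E
```

```text
(no output)
```

View pics/top0_c190_170.png

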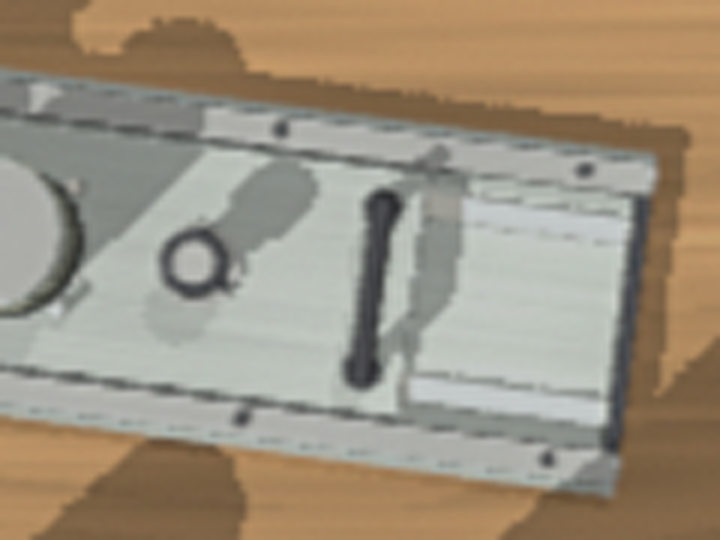

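View pics/side0_c215_165.png

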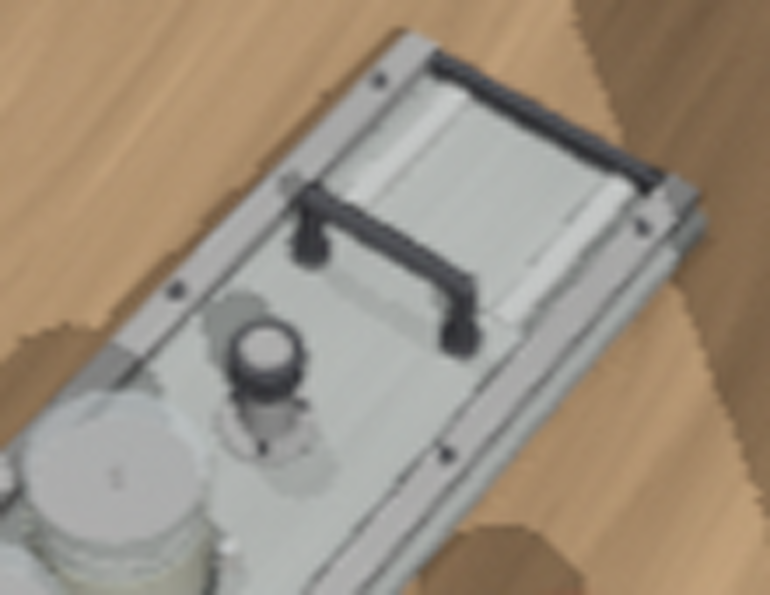

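```bash
python3 - <<'E'
from h import *
t=load('top0');s=load('side0')
def p6(x,y,x0,y0,k): return (x+.5)/k-.5+x0,(y+.5)/k-.5+y0
print('head top',atz(t,*p6(195,263,190,170,6),.079),'side',atz(s,*p6(267,350,215,165,7),.079))
a=atz(t,*p6(384,205,190,170,6),.066);b=atz(t,*p6(361,372,190,170,6),.066)
print('handle',a,b,(a+b)/2,np.linalg.norm(a-b))
a=atz(s,*p6(314,193,215,165,7),.066);b=atz(s,*p6(462,280,215,165,7),.066)
print('handle side',a,b,(a+b)/2,np.linalg.norm(a-b))
# guides edges
for c,n,k,o,pts in [(t,'top',6,(190,170),[(655,160),(613,492)])]:
    for p in pts: print('corner',atz(c,*p6(*p,*o,k),.02))
st=sensors.get_state();print(st['tcp_pos'])
E
```

```text
head top [ 0.52290036 -0.00912059  0.079     ] side [ 0.52226583 -0.0076179   0.079     ]
handle [ 0.55089803 -0.09825131  0.066     ] [ 0.47157666 -0.08722356  0.066     ] [ 0.51123735 -0.09273744  0.066     ] 0.08008427472873376
handle side [ 0.54998923 -0.09788688  0.066     ] [ 0.47331316 -0.08739568  0.066     ] [ 0.51165119 -0.09264128  0.066     ] 0.07739047202967847
corner [ 0.57551101 -0.23168658  0.02      ]
corner [ 0.41298437 -0.20983549  0.02      ]
[ 0.26812147 -0.61903171  0.1859957 ]
```

Top and side views agree on the head (0.5226, -0.008), and the handle is 85 mm from it as given. The slide-out direction is about (-0.135, -0.991). Moving above the head at z ≈ 0.14.

```bash
python3 -m handwheel '[0,-4,3.8,0, 0,-8,7.7,0, 0,-12,11.6,0, 0,-16,15.4,0, 0,-20,19.3,0, 0,-24,23.2,0, 1,-30,29,0, 2,-36,34.8,0, 3,-42,40.5,0, 4,-47.6,45.9,0]' 6; python3 - <<'E'
from h import *
s=sensors.get_state();print(s['joints'].round(1),s['tcp_pos'],s['eef_rot'],s['contact_force'],s['moment'])
E
```

```text
time_s: 1.4
tcp_pos: [0.4924, -0.08, 0.1566]
eef_rot: [-101.1, 90.0, 12.3]
contact_force: [1.5, 0.1, -0.3]
gripper_width: 0.0599
[ 13.4   5.2 -23.7   0.  -61.1 -79.9] [ 0.49242038 -0.07998891  0.1565963 ] [-101.12154249   89.95981179   12.31743971] [ 1.50329096  0.06306326 -0.29587777] [-0.10717855 -0.21524758  0.02421881]
```

```bash
python3 - <<'E'
from h import *
s=sensors.get_state(); R=rpy(s['eef_rot']); print(R.T@(np.array([.5226,-.0085,.14])-s['tcp_pos'])*100)
E
```

```text
[ 1.66276763 -5.61141949  5.35875743]
```

```bash
python3 -m handwheel '[0.5,-1.5,1.5,0, 1,-3,2.9,0, 1,-4,3.9,0, 1,-4,3.9,0, 1,-4,3.9,0, 1,-4,3.9,0, 1,-4,3.9,0, 1,-4,3.9,0, 1,-4,3.9,0, 1,-4,3.9,0]' ; python3 - <<'E'
from h import *
s=sensors.get_state(); R=rpy(s['eef_rot']); print(s['tcp_pos'],s['joints'].round(1),s['contact_force'],R.T@(np.array([.5226,-.0085,.14])-s['tcp_pos'])*100)
c=cap('wrist','w1'); print(proj(c,[[.5226,-.0085,.079]]), c['xyz'])
crop('w1',150,150,390,384,3)
E
```

```text
time_s: 2.65
tcp_pos: [0.5132, -0.0304, 0.1466]
eef_rot: [-80.7, 90.0, 32.7]
contact_force: [-0.6, 0.2, -0.1]
gripper_width: 0.0599
[ 0.5131889  -0.03039693  0.14659033] [ 18.5   7.2 -22.7  -0.  -60.1 -85.1] [-0.62538342  0.2491044  -0.0708733 ] [ 0.65917287 -1.73390307  1.63518751]
[[275.59049763 206.03798363]] [ 0.43576462 -0.06180744  0.34571553]
```

View pics/w1.png

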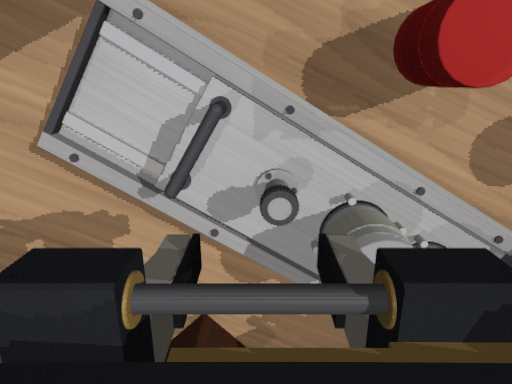

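The wrist view shows the screw head near (280,207) and the handle from (170,193) to (221,107). The jaws are not over the jar. Refining.

```bash
python3 - <<'E'
from h import *
crop('w1',220,150,340,240,6)
E
```

```text
(no output)
```

View pics/w1_c220_150.png

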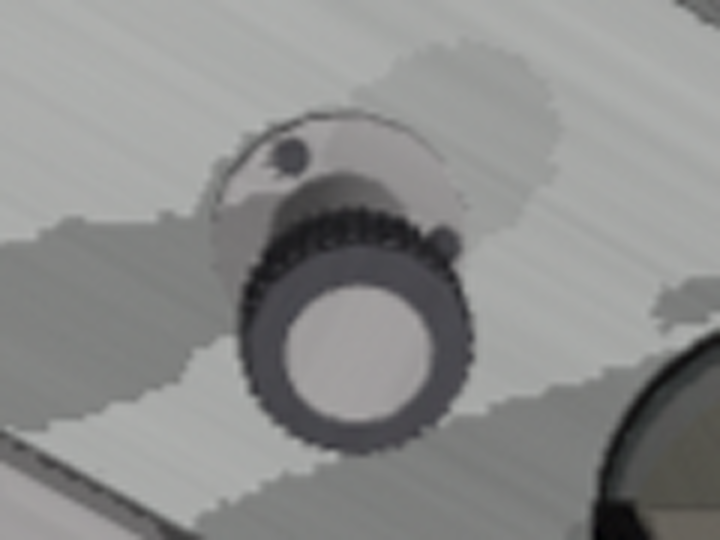

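```bash
python3 - <<'E'
from h import *
c=load('w1'); h=atz(c,279.2,208.1,.079); print(h)
g=(atz(c,221.3,106,.068)+atz(c,171.5,193,.068))/2; print('handle', g, g-h)
s=sensors.get_state(); R=rpy(s['eef_rot'])
for t in [h,[.5226,-.0085,0],[.5218,-.0065,0]]: print(R.T@(np.r_[t[:2],.14]-s['tcp_pos'])*100)
E
```

```text
[ 0.52307861 -0.00497555  0.079     ]
handle [ 0.50846959 -0.08676369  0.068     ] [-0.01460901 -0.08178814 -0.011     ]
[ 0.6544657  -1.91838362  1.93950502]
[ 0.65447553 -1.73435454  1.63513504]
[ 0.6544744  -1.74045724  1.85045516]
```

```bash
python3 -m handwheel '[0.5,-0.5,0.5,0, 1,-1,1,0, 1.5,-1.5,1.5,0, 2,-1.83,1.8,0, 3,-1.83,1.8,0, 4,-1.83,1.8,0, 4.6,-1.83,1.8,0, 4.6,-1.83,1.8,0, 4.6,-1.83,1.8,0, 4.6,-1.83,1.8,0]' 5.6; python3 - <<'E'
from h import *
s=sensors.get_state(); R=rpy(s['eef_rot']); print(s['tcp_pos'],s['joints'].round(1),s['contact_force'])
c=cap('wrist','w2'); print(proj(c,[[.5226,-.0085,.079],[.5228,-.0067,.079]]), c['xyz'])
c=cap('side','s2')
crop('w2',180,200,380,350,4); crop('s2',180,150,320,255,5)
E
```

```text
time_s: 3.95
tcp_pos: [0.5231, -0.0066, 0.1009]
eef_rot: [-96.1, 90.0, 17.3]
contact_force: [0.7, -0.4, 0.5]
gripper_width: 0.0565
[ 0.52309066 -0.00657445  0.10094861] [ 20.8  10.6 -25.2   0.  -54.1 -87.4] [ 0.69475698 -0.41225392  0.47117473]
[[253.22696409 204.26530886]
 [255.50944538 205.48530389]] [ 0.44553015 -0.03802696  0.300023  ]
```

View pics/w2_c180_200.png

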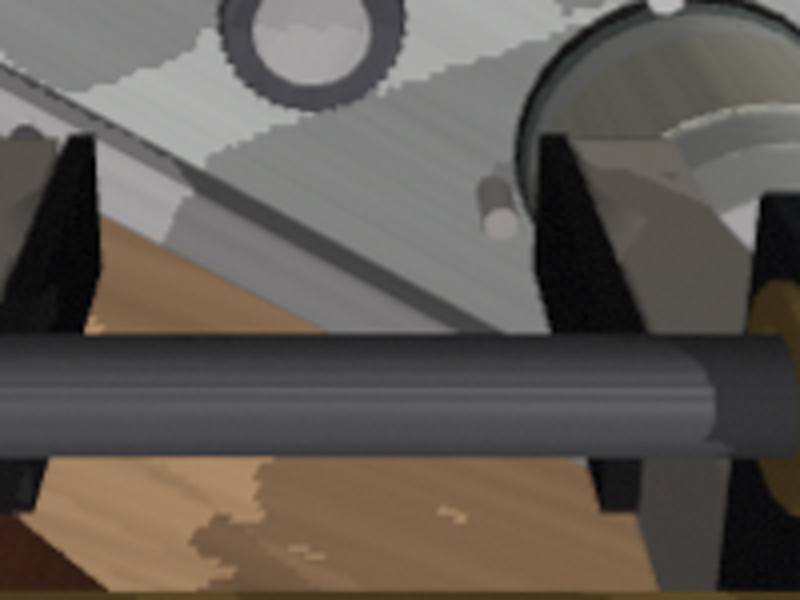

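View pics/s2_c180_150.png

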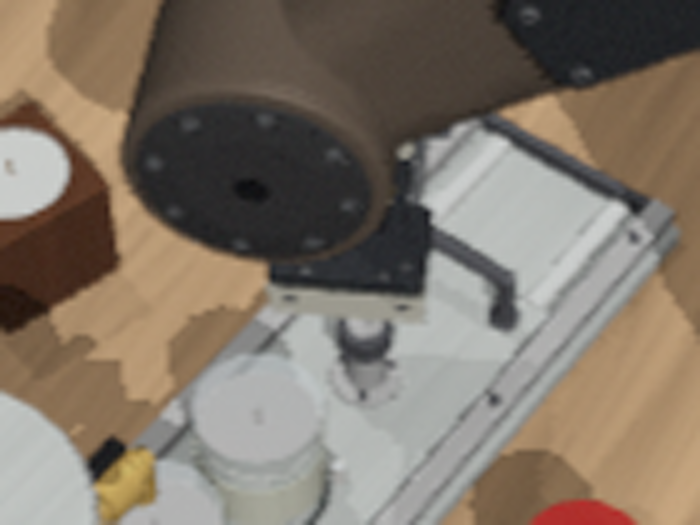

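```bash
python3 - <<'E'
from h import *
crop('w2',220,165,300,235,8)
E
```

```text
(no output)
```

View pics/w2_c220_165.png

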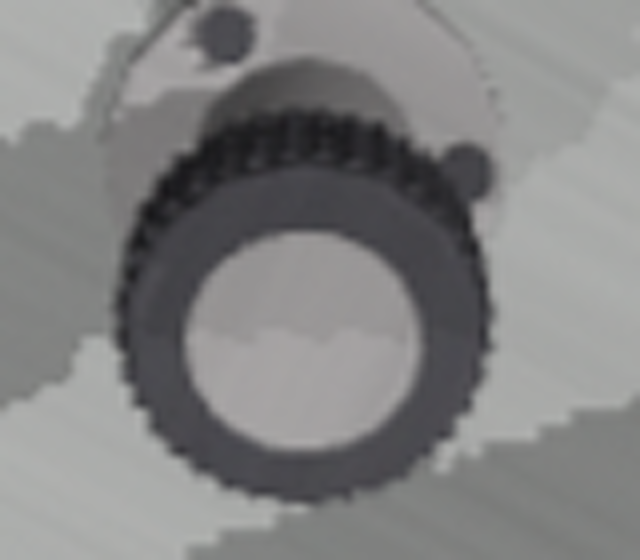

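```bash
python3 - <<'E'
from h import *
c=load('w2'); h=atz(c,257.5,206.8,.079); print(h)
g=np.array([0,0,0])
s=sensors.get_state(); R=rpy(s['eef_rot']); print(R.T@(np.r_[h[:2],.057]-s['tcp_pos'])*100,R.round(3).tolist())
# fingertip mid check: project TCP
print(proj(c,[s['tcp_pos'], s['tcp_pos']+R@[0,0,.028],s['tcp_pos']-R@[0,0,.028]]))
t=load('top0'); s0=load('side0')
print('top/side reproj', proj(t,[h]),proj(s0,[h]))
E
```

```text
[ 0.52314491 -0.00505323  0.079     ]
[ 4.38577336 -0.07419677  0.13575171] [[0.001, -0.918, -0.397], [0.0, -0.397, 0.918], [-1.0, -0.001, -0.0]]
[[255.2667887  218.04579929]
 [299.71037929 218.03931741]
 [210.80087793 218.0662959 ]]
top/side reproj [[220.64657329 213.33196873]] [[252.00384861 215.0857382 ]]
```

```bash
python3 -m handwheel '[0.6,0,-0.07,0, 1.2,0,-0.07,0, 1.8,0,-0.07,0, 2.4,0,-0.07,0, 3,0,-0.07,0, 3.6,0,-0.07,0, 4,0,-0.07,0, 4.3,0,-0.07,0, 4.3,0,-0.07,0, 4.3,0,-0.07,0]' 5; python3 - <<'E'
from h import *
s=sensors.get_state(); print(s['tcp_pos'],s['contact_force'])
c=cap('wrist','w3'); crop('w3',180,150,340,270,5)
E
```

```text
time_s: 5.3
tcp_pos: [0.5233, -0.0072, 0.0577]
eef_rot: [-100.7, 90.0, 12.7]
contact_force: [-0.8, 0.7, -0.1]
gripper_width: 0.0498
[ 0.52325703 -0.00720333  0.05774177] [-0.80016429  0.66508299 -0.09562738]
```

View pics/w3_c180_150.png

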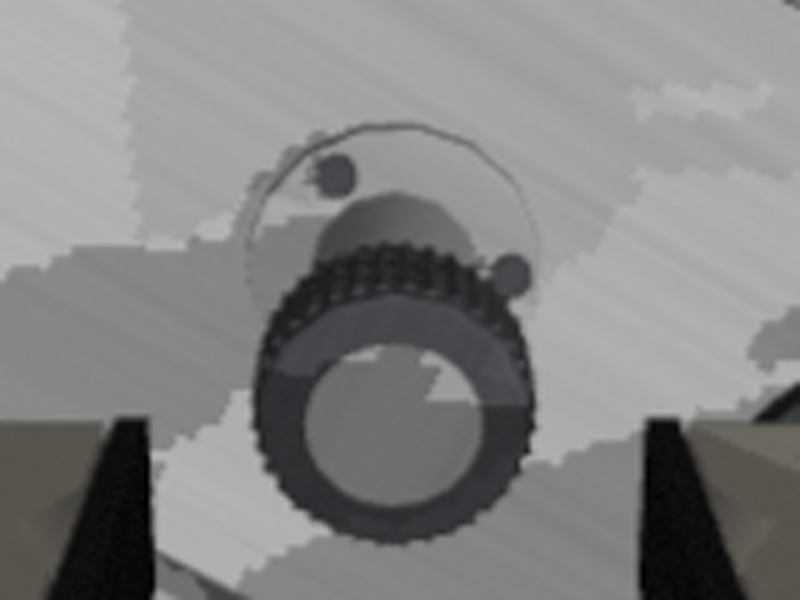

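```bash
python3 - <<'E'
from h import *
c=load('w3'); s=sensors.get_state(); R=rpy(s['eef_rot']); p=s['tcp_pos']
for q in [[0,0,0],[0,.0095,.025],[0,.0095,-.025],[-.021,0,0],[-.0095,0,0.025],[-.019,.0095,.025],[-.021,.001,0],[-.021,-.001,0]]: print(q,(proj(c,[p+R@q])[0]-[180,150])*5)
E
```

```text
[0, 0, 0] [376.12440732 341.3724593 ]
[0, 0.0095, 0.025] [577.0938614  270.57358571]
[0, 0.0095, -0.025] [174.61047757 270.67585174]
[-0.021, 0, 0] [374.5473727  412.72500215]
[-0.0095, 0, 0.025] [582.62940556 371.89681381]
[-0.019, 0.0095, 0.025] [594.38290065 328.86325068]
[-0.021, 0.001, 0] [374.51921443 404.722173  ]
[-0.021, -0.001, 0] [374.57543054 420.70297992]
```

```bash
python3 - <<'E'
from h import *
s=sensors.get_state(); R=rpy(s['eef_rot'])
for tag,pts,w,P in [('w3',[(180+150/5,150+418/5),(180+643/5,150+418/5)],.0498,s['tcp_pos']),('wrist0',[(173,235),(345,235)],.0876,None)]:
    c=load(tag); 
    if P is None: P=np.array([.26812,-.61903,.186]); R=rpy([5.96861888,89.93196088,119.38552186])
    fx=K(c)[0,0]; d=w*fx/(pts[1][0]-pts[0][0])
    for u,v in pts:
        o,r=ray(c,u,v); fwd=Rm(c)[:,2]; q=o+r*d/(r@fwd); print(tag,d,(R.T@(q-P)*1000).round(1))
E
```

```text
w3 0.1725361141501356 [-41.8   9.2 -22.4]
w3 0.1725361141501356 [-41.9   9.2  27.3]
wrist0 0.1739815694073755 [-40.5   7.9 -41.4]
wrist0 0.1739815694073755 [-40.7   7.9  46.1]
```

The wrist view suggests the visible fingertips are about 40 mm higher than the TCP implies. Checking against the side view before closing.

```bash
python3 - <<'E'
from h import *
c=cap('side','s3'); crop('s3',200,150,320,240,6); cap('top','t3'); crop('t3',150,150,290,255,5)
s=sensors.get_state(); R=rpy(s['eef_rot']); p=s['tcp_pos']
for q in [[0,0,.025],[0,0,-.025],[-.041,0,.025],[-.041,0,-.025],[-.021,0,0]]: print(q,(proj(c,[p+R@q])[0]-[200,150])*6)
E
```

```text
[0, 0, 0.025] [308.7697125  455.84341357]
[0, 0, -0.025] [319.59885719 371.38612952]
[-0.041, 0, 0.025] [308.55274213 405.74646019]
[-0.041, 0, -0.025] [319.64778436 320.42384619]
[-0.021, 0, 0] [314.20697505 387.53866626]
```

View pics/s3_c200_150.png

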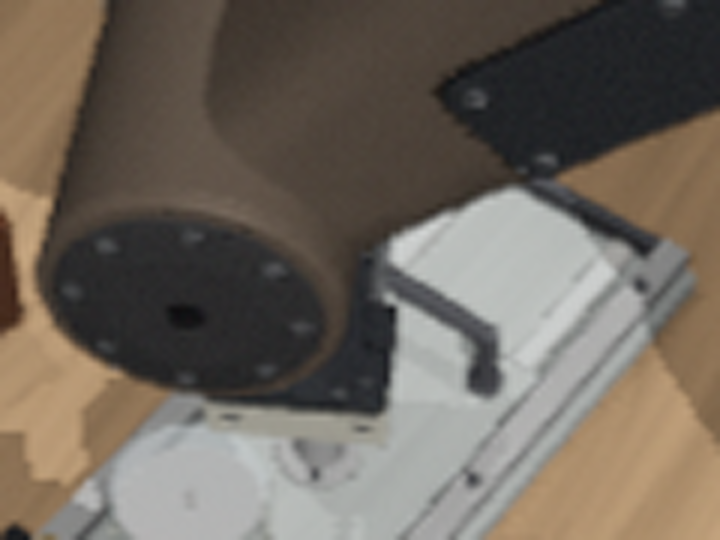

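View pics/t3_c150_150.png

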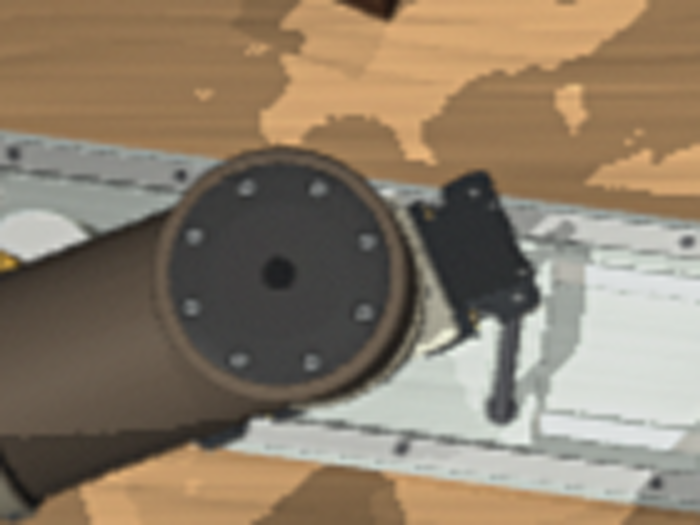

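```bash
python3 - <<'E'
from h import *
c=load('s3'); t=load('t3'); w=load('w3')
s=sensors.get_state(); R=rpy(s['eef_rot']); p=s['tcp_pos']
for q in [[-.066,.039,.0965],[-.066,-.039,.0965],[-.066,.039,-.0965],[-.066,-.039,-.0965],[-.041,.0095,.045],[-.041,-.0095,.045],[0,.0095,.045],[0,-.0095,.045]]: print(q,((proj(c,[p+R@q])[0]-[200,150])*6).round(),'top',((proj(t,[p+R@q])[0]-[150,150])*5).round(),'w',proj(w,[p+R@q])[0].round())
E
```

```text
[-0.066, 0.039, 0.0965] [379. 512.] top [217. 450.] w [490. 193.]
[-0.066, -0.039, 0.0965] [204. 497.] top [162. 318.] w [456. 347.]
[-0.066, 0.039, -0.0965] [415. 179.] top [542. 309.] w [ 17. 193.]
[-0.066, -0.039, -0.0965] [255. 166.] top [485. 178.] w [ 52. 348.]
[-0.041, 0.0095, 0.045] [325. 443.] top [287. 363.] w [343. 232.]
[-0.041, -0.0095, 0.045] [283. 439.] top [274. 332.] w [341. 265.]
[0, 0.0095, 0.045] [324. 492.] top [294. 364.] w [328. 204.]
[0, -0.0095, 0.045] [284. 489.] top [281. 334.] w [326. 232.]
```

View pics/w3.png

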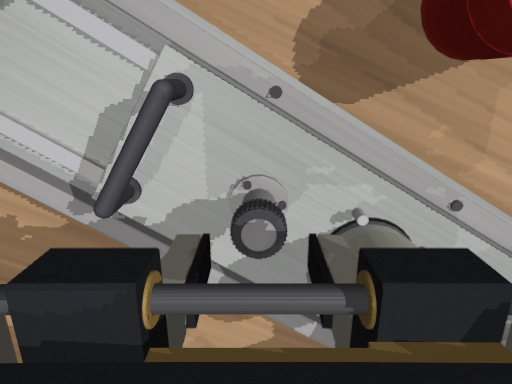

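View pics/s3.png

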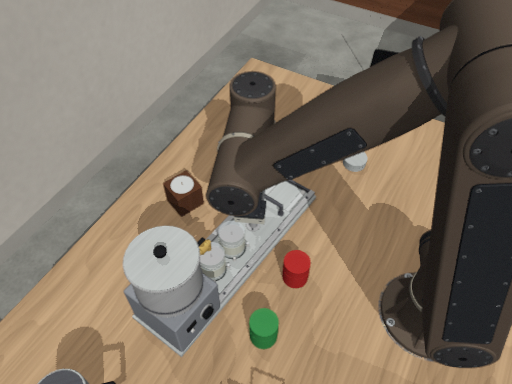

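The side view agrees that no fingertip is visible down at the head, so picture and TCP reading differ. A gentle close will settle it: the fingers stop at 32 mm if they are really at the head.

```bash
python3 -m handwheel '[0,0,0,0, 0,0,0,0, 0,0,0,0, 0,0,0,0, 0,0,0,0, 0,0,0,0, 0,0,0,0, 0,0,0,0, 0,0,0,0, 0,0,0,0]' 2.8 5; python3 - <<'E'
from h import *
s=sensors.get_state(); print(s['tcp_pos'],s['contact_force'],s['moment'],s['gripper_width'])
c=cap('wrist','w4'); crop('w4',150,150,350,300,4)
E
```

```text
time_s: 6.7
tcp_pos: [0.523, -0.0073, 0.0575]
eef_rot: [88.2, 90.0, -158.4]
contact_force: [0.2, -0.3, 0.2]
gripper_width: 0.0276
[ 0.52304904 -0.00726725  0.05753761] [ 0.21512803 -0.25634697  0.16298453] [ 0.05927565 -0.00639154 -0.04343944] 0.02762062908072531
```

View pics/w4_c150_150.png

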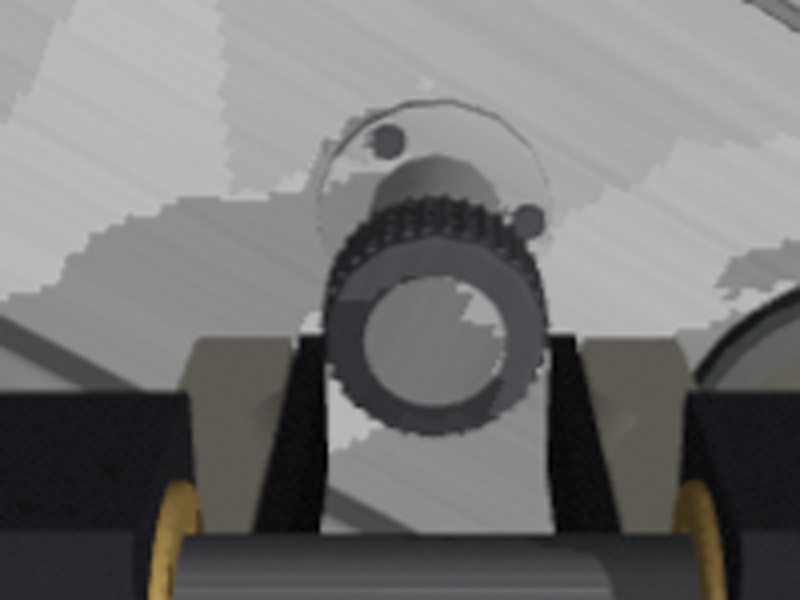

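The fingers closed past 32 mm above the head without touching it, so the real tips are about 41 mm higher than the reported TCP. I'll correct for that, descending in stages and checking as I go.

```bash
python3 -m handwheel '[0,0,0,0, 0,0,0,0, 0,0,0,0, 0.3,0,0,0, 0.8,0,0,0, 1.4,0,0,0, 2,0,0,0, 2.5,0,0,0, 2.5,0,0,0, 2.5,0,0,0]' 5 5; python3 - <<'E'
from h import *
s=sensors.get_state(); print(s['tcp_pos'],s['contact_force'],s['moment'],s['gripper_width'])
c=cap('wrist','w5'); crop('w5',150,150,350,300,4)
c=cap('side','s5'); crop('s5',200,150,320,240,6)
E
```

```text
time_s: 8.0
tcp_pos: [0.5232, -0.0073, 0.0326]
eef_rot: [-133.8, 90.0, -20.4]
contact_force: [0.8, -0.2, 0.4]
gripper_width: 0.0507
[ 0.52322055 -0.00725394  0.03263692] [ 0.7568247  -0.16187382  0.44673806] [-0.00215295  0.00400803 -0.02942627] 0.05065419007647203
```

View pics/w5_c150_150.png

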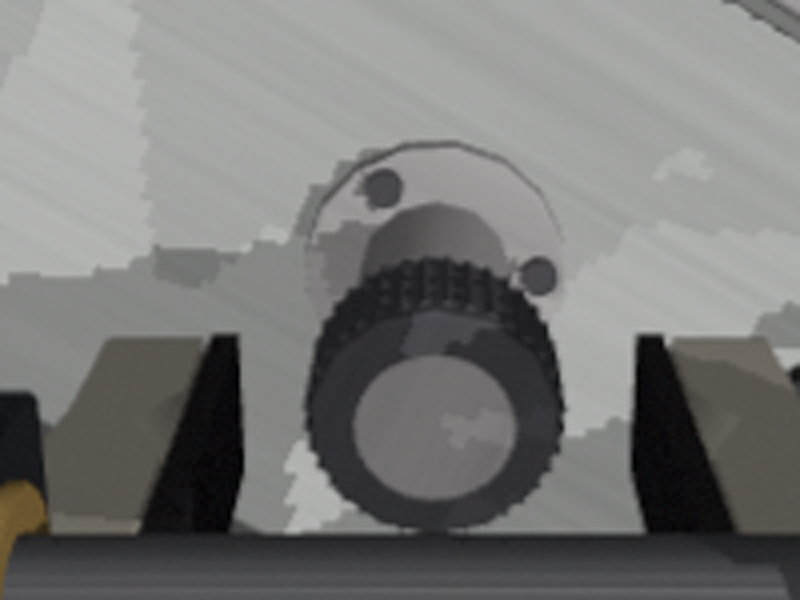

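View pics/s5_c200_150.png

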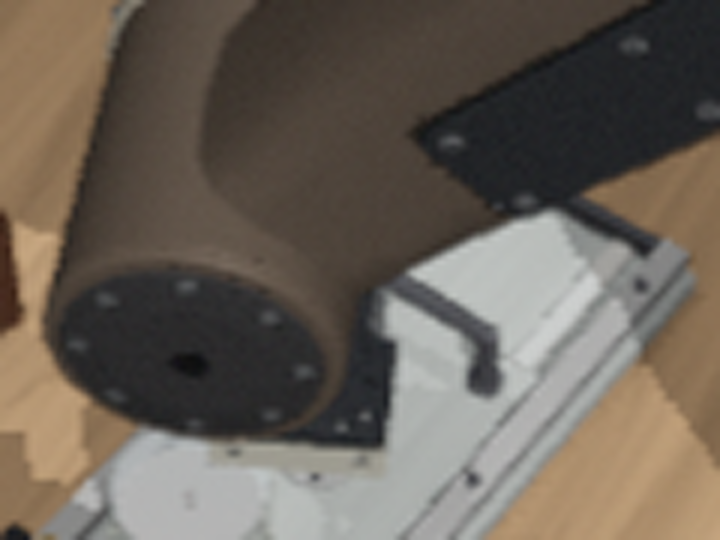

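```bash
python3 -m handwheel '[0.3,-0.05,-0.03,0, 0.6,-0.1,-0.03,0, 0.9,-0.1,-0.03,0, 1.2,-0.1,-0.03,0, 1.2,-0.1,-0.03,0, 1.2,-0.1,-0.03,0, 1.2,-0.1,-0.03,0, 1.2,-0.1,-0.03,0, 1.2,-0.1,-0.03,0, 1.2,-0.1,-0.03,0]' 5 5; python3 - <<'E'
from h import *
s=sensors.get_state(); print(s['tcp_pos'],s['joints'].round(1),s['contact_force'],s['moment'],s['gripper_width'])
c=cap('wrist','w6'); crop('w6',150,150,350,300,4)
c=cap('side','s6'); crop('s6',200,150,320,240,6)
E
```

```text
time_s: 9.35
tcp_pos: [0.5242, -0.0071, 0.0206]
eef_rot: [-95.6, 90.0, 17.8]
contact_force: [-0.8, 0.4, 0.9]
gripper_width: 0.0502
[ 0.52417462 -0.00710512  0.0206109 ] [ 20.7  16.4 -30.3   0.  -43.3 -87.3] [-0.83777244  0.36303601  0.86879413] [-0.00082754  0.01716373  0.07514835] 0.05015012631372933
```

View pics/w6_c150_150.png

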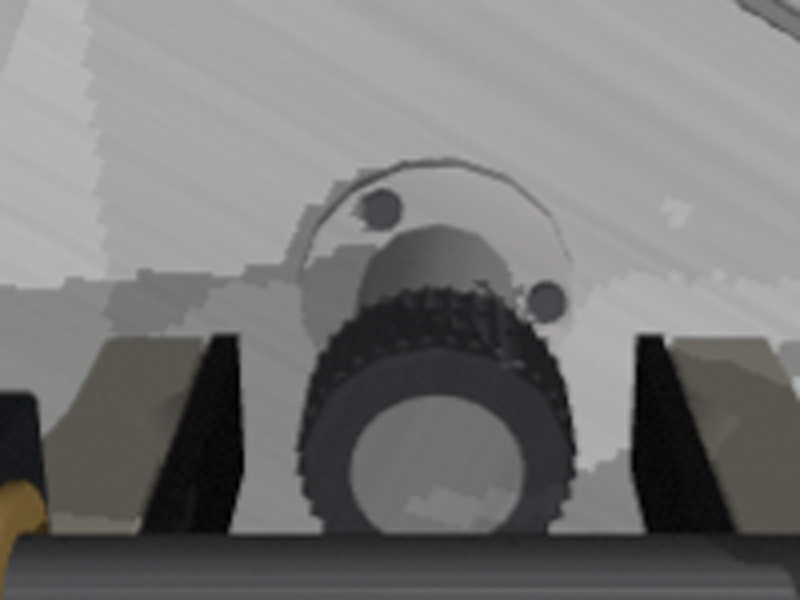

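View pics/s6_c200_150.png

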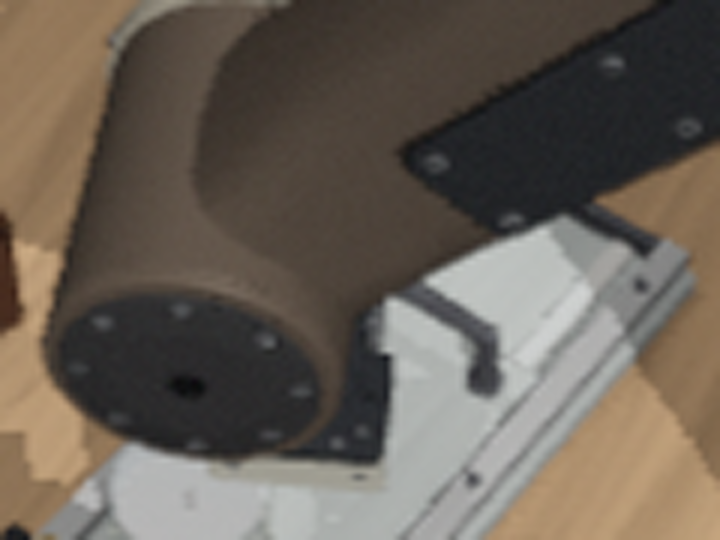

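```bash
python3 -m handwheel '[0,0,0,0, 0,0,0,0, 0,0,0,0, 0,0,0,0, 0,0,0,0, 0,0,0,0, 0,0,0,0, 0,0,0,0, 0,0,0,0, 0,0,0,0]' 2 30; python3 - <<'E'
from h import *
for i in range(3):
  s=sensors.get_state(); print(s['time_s'],s['tcp_pos'],s['contact_force'],s['moment'],s['gripper_width'])
c=cap('wrist','w7'); crop('w7',150,150,350,300,4)
for i in range(2):
  s=sensors.get_state(); print(s['time_s'],s['tcp_pos'],s['contact_force'],s['moment'],s['gripper_width'])
E
```

```text
time_s: 10.7
tcp_pos: [0.5241, -0.0072, 0.0206]
eef_rot: [160.6, 90.0, -85.9]
contact_force: [0.6, -1.6, -0.0]
gripper_width: 0.0312
10.7 [ 0.52413128 -0.00716895  0.02056131] [ 0.57486104 -1.60450313 -0.04936061] [-0.31193537 -0.12136011 -0.03422703] 0.031195833508503874
10.7 [ 0.52413128 -0.00716895  0.02056131] [ 0.57486104 -1.60450313 -0.04936061] [-0.31193537 -0.12136011 -0.03422703] 0.031195833508503874
10.7 [ 0.52413128 -0.00716895  0.02056131] [ 0.57486104 -1.60450313 -0.04936061] [-0.31193537 -0.12136011 -0.03422703] 0.031195833508503874
10.75 [ 0.52412703 -0.00717237  0.02056063] [ 0.42302151 -0.77557028 -0.43218048] [-0.34692706 -0.07753634  0.02540281] 0.03125424405769004
10.75 [ 0.52412703 -0.00717237  0.02056063] [ 0.42302151 -0.77557028 -0.43218048] [-0.34692706 -0.07753634  0.02540281] 0.03125424405769004
```

View pics/w7_c150_150.png

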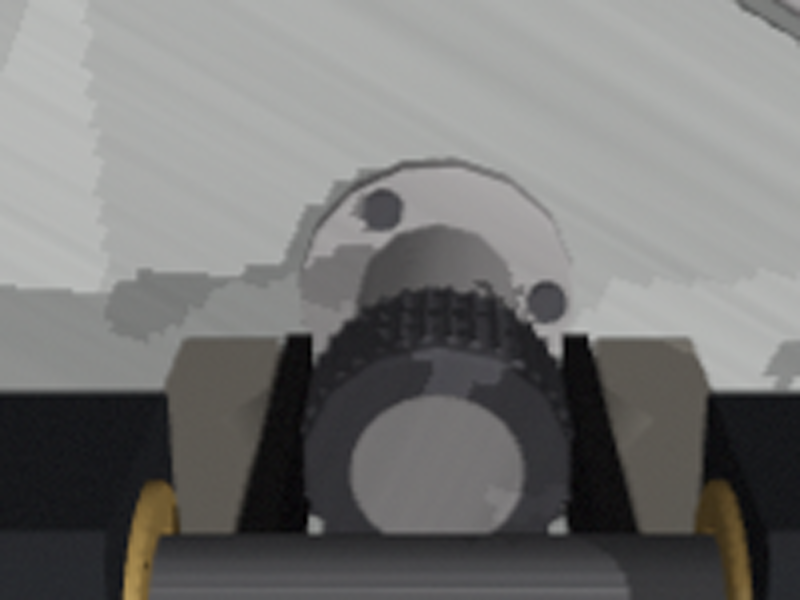

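Gripped at 31 mm with little side force. Lifting 5 mm, which is below the lowest possible thread mouth, to calibrate the force.

```bash
cat > st.py <<'E'
from h import *
s=sensors.get_state(); print('z',s['tcp_pos'].round(5),'F',s['contact_force'].round(2),'M',s['moment'].round(3),'w',round(s['gripper_width'],4),'j6',s['joints'][5].round(1))
E
python3 -m handwheel '[-0.07,0,0,0, -0.14,0,0,0, -0.21,0,0,0, -0.28,0,0,0, -0.35,0,0,0, -0.42,0,0,0, -0.5,0,0,0, -0.5,0,0,0, -0.5,0,0,0, -0.5,0,0,0]'; python3 st.py
```

```text
time_s: 12.0
tcp_pos: [0.524, -0.0072, 0.0255]
eef_rot: [77.2, 90.0, -169.4]
contact_force: [2.8, -1.5, -8.5]
gripper_width: 0.0314
z [ 0.52402 -0.00716  0.0255 ] F [ 2.84 -1.48 -8.49] M [-0.434 -0.648  0.011] w 0.0314 j6 -87.3
```

```bash
python3 -m handwheel '[0,0,0,0, 0,0,0,0, -0.02,0,0,0, -0.04,0,0,0, -0.06,0,0,0, -0.08,0,0,0, -0.08,0,0,0, -0.08,0,0,0, -0.08,0,0,0, -0.08,0,0,0]' 2 16; python3 st.py
python3 -m handwheel '[-0.01,0,0,0, -0.02,0,0,0, -0.03,0,0,0, -0.04,0,0,0, -0.05,0,0,0, -0.05,0,0,0, -0.05,0,0,0, -0.05,0,0,0, -0.05,0,0,0, -0.05,0,0,0]'; python3 st.py
```

```text
time_s: 13.25
tcp_pos: [0.5241, -0.0071, 0.0263]
eef_rot: [74.1, 90.0, -172.5]
contact_force: [1.6, -1.2, -7.7]
gripper_width: 0.0316
z [ 0.52408 -0.00713  0.02635] F [ 1.59 -1.16 -7.66] M [-0.478 -0.495  0.015] w 0.0316 j6 -87.3
time_s: 14.5
tcp_pos: [0.5241, -0.0071, 0.0269]
eef_rot: [43.2, 90.0, 156.6]
contact_force: [1.1, 0.3, -8.3]
gripper_width: 0.0314
z [ 0.5241  -0.00711  0.02686] F [ 1.13  0.28 -8.34] M [-0.476 -0.307  0.03 ] w 0.0314 j6 -87.3
```

```bash
cat > chk.py <<'E'
from h import *
import sys
s=sensors.get_state(); L=(s['tcp_pos'][2]-.02056)*1000; ex=-s['contact_force'][2]-(6.2+.25*L)
print('lift %.2f extra %.2f'%(L,ex),'t',s['time_s'],'F',s['contact_force'].round(2),'M',s['moment'].round(3))
sys.exit(1 if ex>1.6 else 0)
E
python3 -m handwheel '[-0.01,0,0,0, -0.02,0,0,0, -0.03,0,0,0, -0.04,0,0,0, -0.05,0,0,0, -0.05,0,0,0, -0.05,0,0,0, -0.05,0,0,0, -0.05,0,0,0, -0.05,0,0,0]' >/dev/null; python3 chk.py &&
python3 -m handwheel '[-0.01,0,0,0, -0.02,0,0,0, -0.03,0,0,0, -0.04,0,0,0, -0.05,0,0,0, -0.05,0,0,0, -0.05,0,0,0, -0.05,0,0,0, -0.05,0,0,0, -0.05,0,0,0]' >/dev/null && python3 chk.py
```

```text
lift 6.82 extra -0.55 t 15.75 F [ 0.28 -0.68 -7.35] M [-0.426 -0.234  0.012]
lift 7.33 extra -0.82 t 17.0 F [ 0.17 -1.31 -7.21] M [-0.453 -0.248 -0.037]
```

```bash
python3 - <<'E'
from h import *
a=load('w7')['image']; c=cap('wrist','w8'); b=c['image']
im=np.hstack([cv2.resize(x[200:284,215:305,::-1],None,fx=4.4,fy=4.4,interpolation=cv2.INTER_CUBIC) for x in (a,b)])
cv2.imwrite('pics/cmp78.png',im)
E
```

```text
(no output)
```

View pics/cmp78.png

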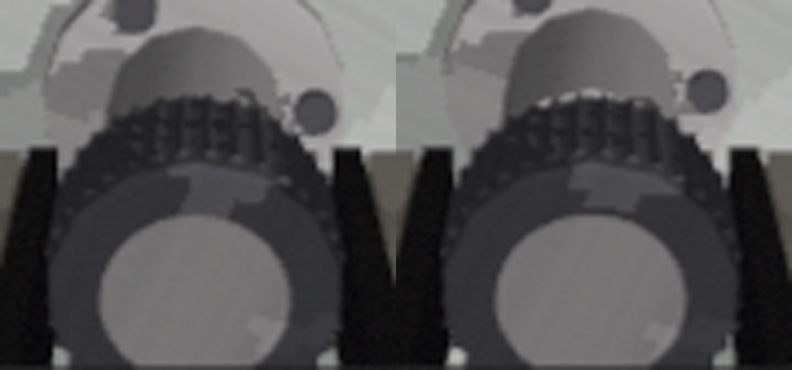

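No slip: the head holds its place in the fingers while the barrel recedes. Continuing in 0.5 mm steps with a force guard.

```bash

python3 -m handwheel '[-0.01,0,0,0, -0.02,0,0,0, -0.03,0,0,0, -0.04,0,0,0, -0.05,0,0,0, -0.05,0,0,0, -0.05,0,0,0, -0.05,0,0,0, -0.05,0,0,0, -0.05,0,0,0]' >/dev/null; python3 chk.py &&
python3 -m handwheel '[-0.01,0,0,0, -0.02,0,0,0, -0.03,0,0,0, -0.04,0,0,0, -0.05,0,0,0, -0.05,0,0,0, -0.05,0,0,0, -0.05,0,0,0, -0.05,0,0,0, -0.05,0,0,0]' >/dev/null && python3 chk.py &&
python3 -m handwheel '[-0.01,0,0,0, -0.02,0,0,0, -0.03,0,0,0, -0.04,0,0,0, -0.05,0,0,0, -0.05,0,0,0, -0.05,0,0,0, -0.05,0,0,0, -0.05,0,0,0, -0.05,0,0,0]' >/dev/null && python3 chk.py &&
python3 -m handwheel '[-0.01,0,0,0, -0.02,0,0,0, -0.03,0,0,0, -0.04,0,0,0, -0.05,0,0,0, -0.05,0,0,0, -0.05,0,0,0, -0.05,0,0,0, -0.05,0,0,0, -0.05,0,0,0]' >/dev/null && python3 chk.py
```

```text
lift 7.81 extra -0.99 t 18.3 F [ 0.52 -1.79 -7.16] M [-0.469 -0.269 -0.013]
lift 8.30 extra 0.19 t 19.55 F [ 0.9  -0.68 -8.46] M [-0.453 -0.224 -0.005]
lift 8.78 extra -0.10 t 20.8 F [ 0.95 -1.53 -8.29] M [-0.472 -0.211  0.037]
lift 9.28 extra -0.68 t 22.05 F [-0.04  0.21 -7.84] M [-0.506 -0.181 -0.012]
```

```bash

python3 -m handwheel '[-0.01,0,0,0, -0.02,0,0,0, -0.03,0,0,0, -0.04,0,0,0, -0.05,0,0,0, -0.05,0,0,0, -0.05,0,0,0, -0.05,0,0,0, -0.05,0,0,0, -0.05,0,0,0]' >/dev/null; python3 chk.py &&
python3 -m handwheel '[-0.01,0,0,0, -0.02,0,0,0, -0.03,0,0,0, -0.04,0,0,0, -0.05,0,0,0, -0.05,0,0,0, -0.05,0,0,0, -0.05,0,0,0, -0.05,0,0,0, -0.05,0,0,0]' >/dev/null && python3 chk.py &&
python3 -m handwheel '[-0.01,0,0,0, -0.02,0,0,0, -0.03,0,0,0, -0.04,0,0,0, -0.05,0,0,0, -0.05,0,0,0, -0.05,0,0,0, -0.05,0,0,0, -0.05,0,0,0, -0.05,0,0,0]' >/dev/null && python3 chk.py &&
python3 -m handwheel '[-0.01,0,0,0, -0.02,0,0,0, -0.03,0,0,0, -0.04,0,0,0, -0.05,0,0,0, -0.05,0,0,0, -0.05,0,0,0, -0.05,0,0,0, -0.05,0,0,0, -0.05,0,0,0]' >/dev/null && python3 chk.py
```

```text
lift 9.80 extra -0.77 t 23.3 F [ 0.71 -0.48 -7.88] M [-0.455 -0.239 -0.03 ]
lift 10.31 extra 0.10 t 24.55 F [ 1.21 -1.35 -8.88] M [-0.471 -0.271 -0.021]
lift 10.80 extra -0.64 t 25.8 F [ 1.16 -1.71 -8.25] M [-0.443 -0.227  0.008]
lift 11.32 extra 0.31 t 27.05 F [ 0.76 -1.43 -9.34] M [-0.43  -0.197 -0.01 ]
```

```bash

python3 -m handwheel '[-0.01,0,0,0, -0.02,0,0,0, -0.03,0,0,0, -0.04,0,0,0, -0.05,0,0,0, -0.05,0,0,0, -0.05,0,0,0, -0.05,0,0,0, -0.05,0,0,0, -0.05,0,0,0]' >/dev/null; python3 chk.py &&
python3 -m handwheel '[-0.01,0,0,0, -0.02,0,0,0, -0.03,0,0,0, -0.04,0,0,0, -0.05,0,0,0, -0.05,0,0,0, -0.05,0,0,0, -0.05,0,0,0, -0.05,0,0,0, -0.05,0,0,0]' >/dev/null && python3 chk.py &&
python3 -m handwheel '[-0.01,0,0,0, -0.02,0,0,0, -0.03,0,0,0, -0.04,0,0,0, -0.05,0,0,0, -0.05,0,0,0, -0.05,0,0,0, -0.05,0,0,0, -0.05,0,0,0, -0.05,0,0,0]' >/dev/null && python3 chk.py &&
python3 -m handwheel '[-0.01,0,0,0, -0.02,0,0,0, -0.03,0,0,0, -0.04,0,0,0, -0.05,0,0,0, -0.05,0,0,0, -0.05,0,0,0, -0.05,0,0,0, -0.05,0,0,0, -0.05,0,0,0]' >/dev/null && python3 chk.py
```

```text
lift 11.79 extra -0.29 t 28.3 F [ 0.43 -1.36 -8.86] M [-0.449 -0.263 -0.005]
lift 12.28 extra -0.45 t 29.55 F [ 0.38 -1.96 -8.82] M [-0.485 -0.367  0.039]
lift 12.72 extra 5.47 t 30.8 F [  2.34  -2.5  -14.86] M [-0.64  -0.805  0.001]
```

Thread mouth met at about 12.5 mm with 5.5 N extra pull, which is light enough. Turning CCW while following the lead, a small step first.

```bash
sed -i "s/^sys.exit.*/print('j6',s['joints'][5].round(2)); sys.exit(1 if (ex>8.5 or ex<2.5) else 0)/" chk.py
python3 -m handwheel '[0,0,0,0, 0,0,0,0, -0.0067,0,0,-2, -0.0167,0,0,-5, -0.0267,0,0,-8, -0.0367,0,0,-11, -0.05,0,0,-15, -0.05,0,0,-15, -0.05,0,0,-15, -0.05,0,0,-15]' 2 30 >/dev/null; python3 chk.py
```

```text
lift 13.25 extra 5.02 t 32.05 F [  1.54  -0.42 -14.54] M [ 0.171 -0.294  0.073]
j6 -72.29
```

```bash

python3 -m handwheel '[-0.0167,0,0,-5, -0.0333,0,0,-10, -0.05,0,0,-15, -0.0667,0,0,-20, -0.0833,0,0,-25, -0.1,0,0,-30, -0.1167,0,0,-35, -0.1167,0,0,-35, -0.1167,0,0,-35, -0.1167,0,0,-35]' >/dev/null; python3 chk.py
```

```text
lift 14.33 extra 3.86 t 33.3 F [ -1.37   2.85 -13.64] M [1.226 0.822 0.012]
j6 -37.33
```

```bash

python3 -m handwheel '[-0.0187,0,0,-5, -0.0353,0,0,-10, -0.052,0,0,-15, -0.0687,0,0,-20, -0.0853,0,0,-25, -0.102,0,0,-30, -0.1187,0,0,-35, -0.1353,0,0,-40, -0.1353,0,0,-40, -0.1353,0,0,-40]' >/dev/null; python3 chk.py
python3 - <<'E'
from h import *
cap('wrist','w9')
E
```

```text
lift 15.59 extra 3.52 t 34.55 F [ -3.78   3.79 -13.61] M [1.306 1.592 0.018]
j6 2.6
```

View pics/w9.png

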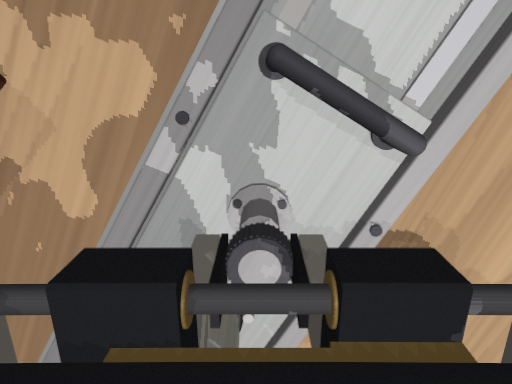

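```bash

python3 -m handwheel '[-0.0207,-0.01,0,-5, -0.0373,-0.02,0,-10, -0.054,-0.03,0,-15, -0.0707,-0.04,0,-20, -0.0873,-0.05,0,-25, -0.104,-0.05,0,-30, -0.1207,-0.05,0,-35, -0.1373,-0.05,0,-40, -0.1373,-0.05,0,-40, -0.1373,-0.05,0,-40]' >/dev/null; python3 chk.py
```

```text
lift 16.92 extra 3.29 t 35.85 F [ -4.9   -1.39 -13.72] M [-0.589  1.862  0.057]
j6 42.52
```

```bash

python3 -m handwheel '[-0.0083,0,0,-4, -0.0167,0,0,-8, -0.023,0,0,-12, -0.03,0,0,-16, -0.037,0,0,-20, -0.037,0,0,-20, -0.037,0,0,-20, -0.037,0,0,-20, -0.037,0,0,-20, -0.037,0,0,-20]' >/dev/null; python3 chk.py
python3 -m handwheel '[-0.005,0,0,-3, -0.01,0,0,-6, -0.015,0,0,-9, -0.02,0,0,-12, -0.025,0,0,-15, -0.025,0,0,-15, -0.025,0,0,-15, -0.025,0,0,-15, -0.025,0,0,-15, -0.025,0,0,-15]' >/dev/null; python3 chk.py
```

```text
lift 17.46 extra 2.12 t 37.1 F [ -5.    -2.38 -12.68] M [-0.973  1.913  0.06 ]
j6 62.55
lift 17.83 extra 0.04 t 38.35 F [ -4.58  -2.5  -10.69] M [-1.225  1.954 -0.003]
j6 77.55
```

```bash

python3 -m handwheel '[-0.005,0,0,-3, -0.01,0,0,-6, -0.015,0,0,-9, -0.02,0,0,-12, -0.025,0,0,-15, -0.025,0,0,-15, -0.025,0,0,-15, -0.025,0,0,-15, -0.025,0,0,-15, -0.025,0,0,-15]' >/dev/null; python3 chk.py; python3 - <<'E'
from h import *
cap('wrist','w10'); crop('w10',150,150,350,300,4)
E
```

```text
lift 18.26 extra 0.49 t 39.6 F [ -2.91  -4.3  -11.26] M [-1.683  1.388 -0.64 ]
j6 92.48
```

View pics/w10_c150_150.png

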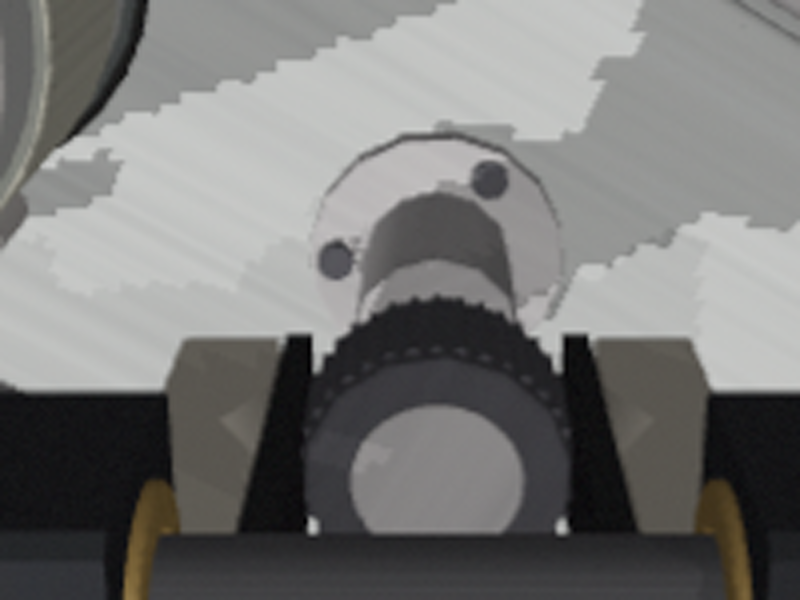

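```bash

python3 -m handwheel '[0,0,0,-2, 0,0,0,-4, 0,0,0,-6, 0,0,0,-8, 0,0,0,-8, 0,0,0,-8, 0,0,0,-8, 0,0,0,-8, 0,0,0,-8, 0,0,0,-8]' >/dev/null; python3 chk.py
```

```text
lift 18.24 extra 0.27 t 40.9 F [ -1.24  -5.25 -11.03] M [-2.132  0.548 -0.667]
j6 100.7
```

The turning moment levelled off at -0.67 N·m and the fingers slip, so the screw is at its stop. Releasing and rising.

```bash

python3 -m handwheel '[0,0,0,0, 0,0,0,0, 0,0,0,0, 0,0,0,0, -0.5,0,0,0, -1.5,0,0,0, -3,0,0,0, -4.5,0,0,0, -5.5,0,0,0, -5.5,0,0,0]' 5 >/dev/null; python3 st.py; python3 - <<'E'
from h import *
s=sensors.get_state(); R=rpy(s['eef_rot']); p=s['tcp_pos']
ang=np.degrees(np.arctan2(R[1,2],R[0,2])); print('jaw ang',ang, s['time_s'])
print('to handle', R.T@(np.array([.512,-.092,p[2]])-p)*100)
cap('wrist','w11'); 
E
```

```text
z [ 0.52458 -0.00647  0.09476] F [ 0.12 -0.18  0.05] M [-0.163  0.098  0.003] w 0.0498 j6 100.7
jaw ang -58.57772737670379 42.15
to handle [-0.00849908 -5.53211807  6.64261907]
```

View pics/w11.png

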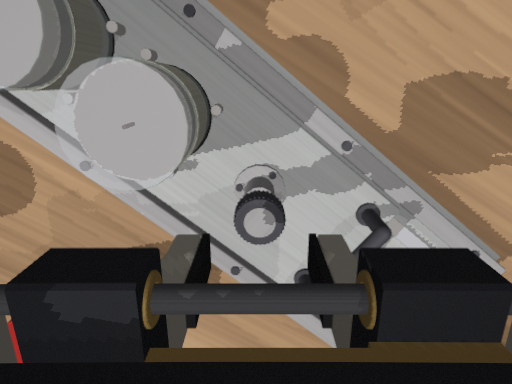

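```bash
python3 - <<'E'
from h import *
c=load('w11'); crop('w11',220,150,300,250,6)
h=np.array([.5236,-.0068,0])
for z in (.029,.079,.088,.096,.0975): print(z,proj(c,[h+[0,0,z]])[0], 'dia', K(c)[0,0]*.032/((h+[0,0,z]-c['xyz'])@Rm(c)[:,2]))
E
```

```text
0.029 [261.24988843 190.06640239] dia 39.24286221601466
0.079 [261.67140515 212.80042935] dia 47.32979889400288
0.088 [261.76649889 217.92688342] dia 49.15304938022837
0.096 [261.85741976 222.82758317] dia 50.895824331556646
0.0975 [261.87519294 223.78547902] dia 51.236445084801375
```

View pics/w11_c220_150.png

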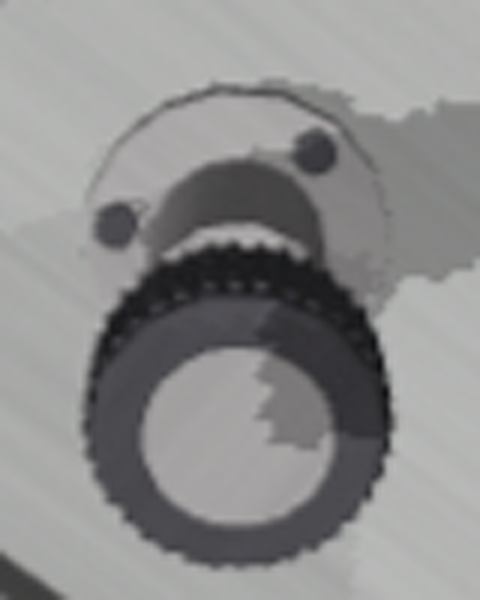

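The screw stays up: its top is at about 96 mm, a lift of some 17 mm. Moving over the handle with the jaws turned across the bar.

```bash

python3 -m handwheel '[0,-0.7,0.8,3, 0,-1.6,1.9,7, 0,-2.6,3.1,11, 0,-3.6,4.3,15, 0,-4.6,5.5,19, 0.5,-5.53,6.64,23.6, 1.5,-5.53,6.64,23.6, 2.5,-5.53,6.64,23.6, 3,-5.53,6.64,23.6, 3,-5.53,6.64,23.6]' >/dev/null; python3 st.py; python3 - <<'E'
from h import *
s=sensors.get_state(); R=rpy(s['eef_rot']); p=s['tcp_pos']
print(R.round(3).tolist(), s['time_s'])
c=cap('wrist','w12');print([ (proj(c,[q])[0]).round(1) for q in ([.512,-.092,.068],[.5517,-.0974,.068],[.4724,-.0866,.068])])
E
```

```text
z [ 0.51104 -0.09192  0.06303] F [0.26 0.01 0.87] M [-0.117  0.157  0.085] w 0.0501 j6 86.4
[[-0.001, 0.991, 0.137], [-0.0, 0.137, -0.991], [-1.0, -0.001, 0.0]] 43.45
[array([262.9, 220.9]), array([281.8, 159.7]), array([246.1, 275.5])]
```

View pics/w12.png

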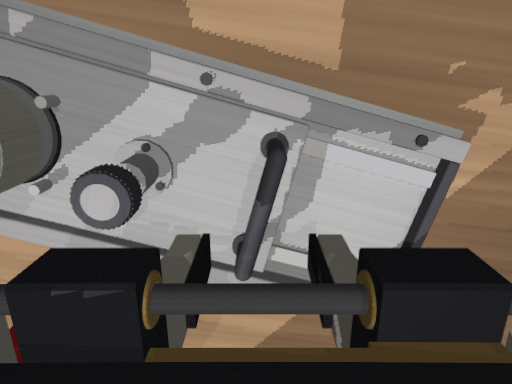

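My jaw angle had a sign slip and needs another 15.6° clockwise. Correcting it and descending over the bar.

```bash

python3 -m handwheel '[0,0,0,5, 0,0,0,10, 0,0,0,15.6, 1,0,0,15.6, 2,0,0,15.6, 3,0,0,15.6, 3.8,0,0,15.6, 4.6,0,0,15.6, 5.3,0,0,15.6, 5.3,0,0,15.6]' >/dev/null; python3 st.py; python3 - <<'E'
from h import *
s=sensors.get_state(); print(rpy(s['eef_rot']).round(3).tolist(), s['time_s'])
c=cap('wrist','w13')
E
```

```text
z [ 0.51095 -0.09223  0.01002] F [ 0.21  0.12 -0.19] M [-0.106  0.158 -0.007] w 0.05 j6 70.8
[[-0.001, 0.991, -0.135], [-0.0, -0.135, -0.991], [-1.0, -0.001, 0.0]] 44.75
```

View pics/w13.png

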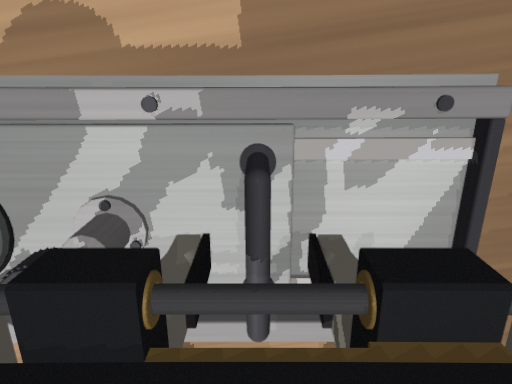

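```bash

python3 -m handwheel '[0,0,0,0, 0,0,0,0, 0,0,0,0, 0,0,0,0, 0,0,0,0, 0,0,0,0, 0,0,0.1,0, 0,0,0.2,0, 0,0,0.35,0, 0,0,0.5,0]' 0.6 15 >/dev/null; python3 st.py
```

```text
z [ 0.51075 -0.09717  0.01068] F [0.46 3.42 3.02] M [1.152 0.375 0.037] w 0.0114 j6 71.3
```

Bar gripped at 11.4 mm, and the carriage slides with 3.4 N. Continuing the slide gently.

```bash

python3 -m handwheel '[0,0,0.2,0, 0,0,0.5,0, 0,0,1.0,0, 0,0,1.6,0, 0,0,2.2,0, 0,0,2.8,0, 0,0,3.4,0, 0,0,4.0,0, 0,0,4.5,0, 0,0,5.0,0]' >/dev/null; python3 st.py
python3 -m handwheel '[0,0,0.4,0, 0,0,0.8,0, 0,0,1.2,0, 0,0,1.6,0, 0,0,2.0,0, 0,0,2.4,0, 0,0,2.8,0, 0,0,3.2,0, 0,0,3.5,0, 0,0,3.7,0]' >/dev/null; python3 st.py
```

```text
z [ 0.50407 -0.14699  0.01068] F [1.14 2.48 2.66] M [ 1.142 -0.351  0.034] w 0.0112 j6 77.1
z [ 0.49917 -0.18354  0.0107 ] F [4.52 2.94 1.68] M [ 0.901 -1.337  0.036] w 0.0114 j6 81.3
```

```bash

python3 -m handwheel '[0,0,0.1,0, 0,0,0.2,0, 0,0,0.3,0, 0,0,0.4,0, 0,0,0.5,0, 0,0,0.6,0, 0,0,0.65,0, 0,0,0.7,0, 0,0,0.7,0, 0,0,0.7,0]' >/dev/null; python3 st.py
```

```text
z [ 0.4982  -0.19028  0.01068] F [5.21 1.98 1.22] M [ 0.587 -1.566 -0.012] w 0.0115 j6 82.0
```

```bash

python3 -m handwheel '[0,0,0.02,0, 0,0,0.04,0, 0,0,0.06,0, 0,0,0.08,0, 0,0,0.1,0, 0,0,0.12,0, 0,0,0.12,0, 0,0,0.12,0, 0,0,0.12,0, 0,0,0.12,0]' >/dev/null; python3 st.py
```

```text
z [ 0.49813 -0.19089  0.01067] F [4.62 5.79 1.88] M [ 2.009e+00 -1.542e+00 -2.000e-03] w 0.0113 j6 82.2
```

```bash

python3 -m handwheel '[0,0,0.02,0, 0,0,0.04,0, 0,0,0.06,0, 0,0,0.08,0, 0,0,0.1,0, 0,0,0.12,0, 0,0,0.12,0, 0,0,0.12,0, 0,0,0.12,0, 0,0,0.12,0]' >/dev/null; python3 st.py; python3 - <<'E'
from h import *
print(sensors.get_state()['time_s']); c=cap('top','t14'); c=cap('wrist','w14'); crop('t14',120,150,320,270,4)
E
```

```text
z [ 0.49821 -0.19094  0.01067] F [ 4.33 13.5   3.42] M [ 4.858 -1.486  0.009] w 0.0116 j6 82.3
52.3
```

View pics/t14_c120_150.png

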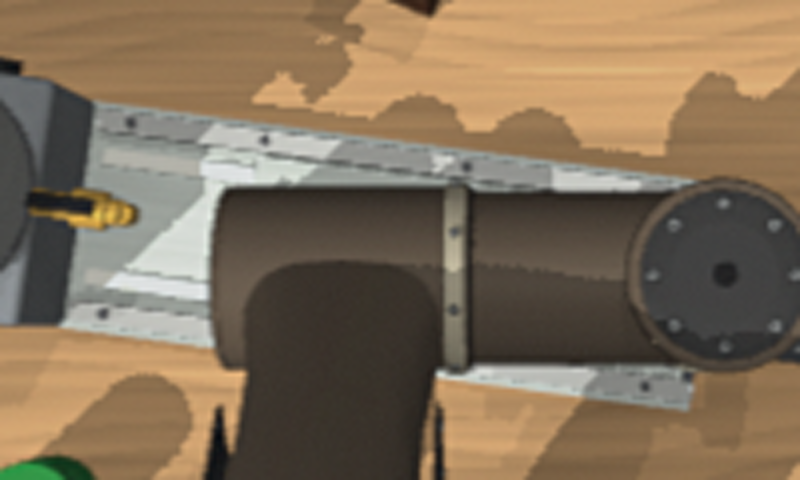

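View pics/w14.png

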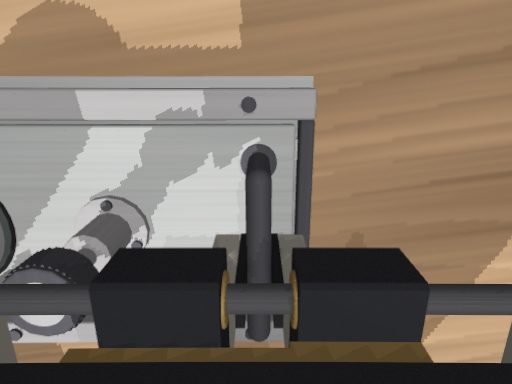

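End stop reached: 13.5 N with no more movement, and the plate edge is at the stop bar. Releasing and rising straight up.

```bash

python3 -m handwheel '[0,0,0,0, 0,0,0,0, 0,0,0,0, 0,0,0,0, -0.5,0,0,0, -2,0,0,0, -4,0,0,0, -6.5,0,0,0, -9,0,0,0, -11,0,0,0]' 5 >/dev/null; python3 st.py
python3 -m handwheel '[-2,0,1,0, -4,0,3,0, -5,0,6,0, -5,0,10,0, -5,0,14,0, -5,0,18,0, -5,0,21,0, -5,0,23,0, -5,0,24,0, -5,0,24,0]' >/dev/null; python3 st.py; python3 - <<'E'
from h import *
print(sensors.get_state()['time_s']); cap('top','t15'); cap('side','s15'); cap('wrist','w15');  crop('t15',90,150,330,280,3); crop('s15',180,150,340,270,5)
E
```

```text
z [ 0.49808 -0.19274  0.12306] F [-0.3  -0.54 -0.76] M [-0.14   0.101 -0.016] w 0.05 j6 82.3
z [ 0.4651  -0.43041  0.17074] F [ 0.38  0.44 -0.26] M [-0.049  0.146  0.012] w 0.05 j6 107.4
54.9
```

View pics/t15_c90_150.png

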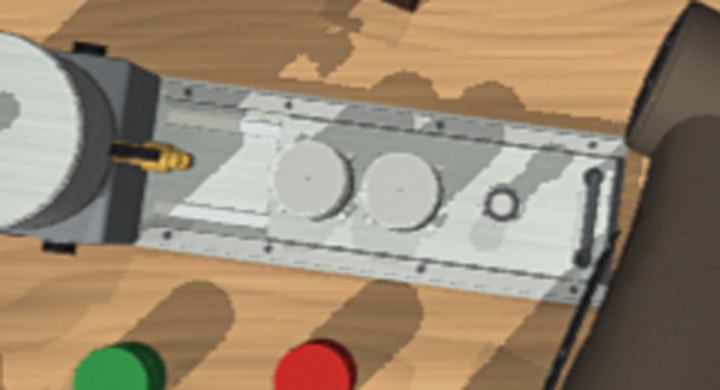

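View pics/s15_c180_150.png

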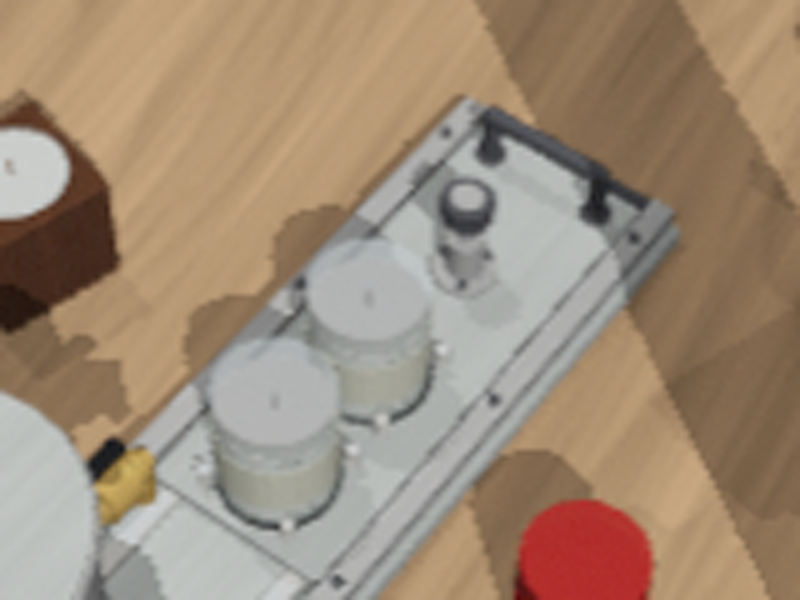

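View pics/w15.png

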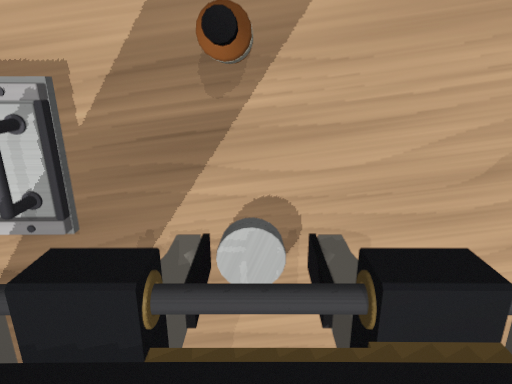

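```bash
python3 - <<'E'
from h import *
c=load('t15'); a=atz(c,257.1,217.4,.096); b=atz(load('top0'),222.1,213.4,.079); print(a,np.linalg.norm((a-b)[:2]))
workorder.close_job(); print(sensors.get_state()['time_s'])
E
```

```text
[ 0.51102701 -0.10803686  0.096     ] 0.09958527329717885
the job is handed in; nothing more can be done
the job is handed in; nothing more can be done
```

The carriage is free and slid out to its end stop, with both candles still standing in their places. I handed the job in at about 55 s, and it reported no verdict.

**Locking screw:** I lifted it until it met the parking thread at about 12.5 mm. With 3–5 N of extra pull I then turned it counter-clockwise, following the thread's lead, until it stopped. At the stop the moment levelled off at 0.67 N·m and the fingers slipped. That came after about 180° of turning, within the 143–195° expected. After release, the wrist picture put the top of its head at about 96 mm, a lift of some 17 mm, and it stayed up.

**Carriage:** I pulled it by the handle until it no longer moved under 13.5 N. The top camera measured a travel of 99.6 mm.

**Last pictures:** Both jars stand between their pegs and the screw is up. The oil bottle, wooden-cube candle, tin and red and green look-alikes look untouched. The gripper is clear of everything.

**Mismatches along the way:**
- **TCP height:** the real fingertips sit about 38–41 mm higher than the TCP reading says. Cameras and a trial close in the air both showed this, and I corrected for it.
- **Side force:** the turning grip was slightly off-centre, which gave about 5 N of side force while the screw was turned.

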